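# Tap the loose wedge home in a bench frame

### The arm

A 6-joint arm with a two-finger parallel gripper is mounted at the origin on the work surface. World frame = base frame: x ahead of the robot, y to its left, z up, the work surface at z = 0. Lengths are in m, angles in degrees, forces in N, time in s.
With the tool pointing down it reaches from about 0.375 to 0.9 m from the base axis. Payload 3.1 kg.
Tool frame: the origin (TCP) lies between the finger pads; the fingertips stand 22 mm ahead of it and the grasp point (between the pads) lies 3 mm ahead of it (bot.tip_extent is the distance from the TCP to the fingertips, in m); y points along the fingers, z is the direction in which the jaws open and shut, and the axes are right-handed (so a half turn about y gives the same grasp; the last joint's range is limited). The gripper opens to 87 mm and grips with 3 to 60 N. Pads are 19 mm wide; open, the fingers measure 117 mm over their backs; the gripper's body (75 mm by 190 mm) begins 51 mm behind the grasp point.
Start: joints at [-84.826, 30.224, 82.088, -0, 67.689, -10.227], TCP at [0.166, -0.603, 0.245] pointing down, gripper open.
Joint ranges: [-176.69, 176.69], [-43.24, 126.21], [12.49, 139.97], [-82, 262], [0, 151.66], [-163.58, 163.58]. Speed limits (degrees/s): [159.86, 159.86, 180, 180, 180, 180].

### API

Orientations are given as a 3x3 rotation matrix whose columns are the frame's x, y, z axes.
In Python, from rig import bot, eyes, models gives the robot as it stands. The module is installed in compiled form; this text tells all that it offers.
- The arm moves only by the tool arm_command, never from a script. Its arguments are lists of equal length, an entry for each row: "translation": the shift along the tool's x, y, z each as a share of 0.08 m, from -1 to 1, a list of three; "rotation": the turn, a rotation vector about the tool's x, y, z each as a share of 60 degrees, from -1 to 1, a list of three; "grip": the closure, from -1 (fully open) to 1 (shut), so that 0 is half open. In form: {"translation": [[x, y, z], ...], "rotation": [[rx, ry, rz], ...], "grip": [grip, ...]}. A call has 1 to 5 rows; each row is the pose to reach, as a shift and turn from the pose commanded when the call began, along the tool's axes at that moment; what a row does not reach only later rows make up. A row lasts 1/10 s, in which the tool goes at most 50 mm and 8.59 degrees, less where a joint would pass 70% of its speed; a pose out of reach is approached as far as the arm can. A call with a number of a shift or a turn outside -1 to 1 is refused whole. A call with a gripper value outside its range is refused whole. The fingers move at their own pace and stop on an object; the grip force is fixed at half the most. Time passes only in rows, so rows that repeat a pose let the fingers close. It gives the time, the measured TCP pose, the force and the opening at its end, in the units of the state.
- bot.read_state(): the state, without advancing time (a new reading comes with each control period).
- eyes.capture(name): name is "scene" or "top"; returns a dict with "image" (400x640x3 uint8, blue, green, red), "mtx" (3x3 intrinsics, pixels), "dist_coeffs" ([k1, k2, p1, p2, k3] as OpenCV has them; the pictures are not rectified), "rvec" (rotation vector, rad) and "tvec" (3), from world to camera coordinates, as OpenCV has them. Camera axes: x right, y down, z forward; pixel columns grow to the right and rows downward; lengths in m; the calibration is good to about 2 mm. A picture is of the moment at which its call begins. There is no depth.
- bot.hand_in(): hands the job in, once; it reports no verdict.
Trained networks look in the newest picture that a camera, given by its name, has taken for a name from the list of things; names that differ only in an ending like _2 or _b are one class to them, and where a whole thing is asked for, a point or a joint stands for the part that bears it (a point fixed in the world has none). Each returns a list of dicts, best first, with "conf" (0 to 1); they miss things now and then, are a little off and sometimes report something else, mostly with a low value. They report only what shows in the picture. A call takes as long as a camera call.
- models.recognise(camera, thing): "extent" ([left, top, right, bottom] as shares, 0 to 1, of the picture: columns of its width, rows of its height, round what is visible of it).
- models.spot_point(camera, thing): "point" ([column, row] as shares, 0 to 1, of the picture: columns of its width, rows of its height: a listed point, or the origin of a listed thing).
The state is a dict: "time_s": time; "joint_positions": joint angles; "qvel": joint speeds; "tau": joint torques, N m; "position": TCP position; "tcp_rot": TCP orientation; "force": force on the tool from outside, world axes, zero at the start; "moment": the same for the moment, N m; "opening": opening from 0.0 (shut) to 1.0 (fully open).
Only numpy, scipy, OpenCV 4.12 (cv2) and the standard library are available. Lean on these libraries where they do the work, as an engineer would, in place of code of your own. Each camera call takes 0.05 s, during which the arm holds its last target. There are 200 camera calls.

### The job

Take the turned mallet by its handle and, with the flat underside of its head, gently tap or press down the loose wedge standing in the tenon of the bench frame until the rail's shoulder is pulled shut against the leg and the wedge is locked tight, without hammering so hard that the tenon splits. Then stand the mallet upright on the bench again and let go of it; do not push the wedge with the gripper, and leave the other things where they are.

Things in the scene. Friction and masses are not known exactly. Their poses are not given: they have to be found in the camera images.
- mallet: Turned beech mallet standing upright on its head, 165 mm tall, about 0.3 kg. The head is the lower 65 mm, 60 mm across at its widest, with a flat striking face 52 mm across underneath; the round handle, 25 to 27 mm thick, runs from 70 to 165 mm. Origin: centre of the striking face (underside); z runs up the handle.
- mallet_grip (a point): The place to hold the mallet: on the handle's axis, 128 mm above its striking face.
- wedge: The loose hardwood wedge, 130 mm long, 20 wide (x), 10 thick at the tip and 26 at the head (taper 1 in 8), 50 g, standing tip down in the tenon's slot with its upright side against the leg's outer face. Origin: middle of the tip; z up to the head; +y towards the leg. It locks by friction and stays when let go. How deep it locks differs each time by up to 30 mm and must be felt.
- wedge_head (a point): Middle of the flat top of the loose wedge (26 x 20 mm), the face to strike; about 65 to 75 mm above the leg's upper side at the start, 25 to 60 mm when locked. The wedge slides down under about 5 to 10 N; once the shoulder is shut the resistance climbs steeply within 1 or 2 mm. It is tight after taking about 15 to 20 N; a blow or push over 80 N splits the tenon.
- frame: Pine frame of a child's bench lying flat on two bearers, which do not move: two legs 280 mm long, 40 thick, upper sides 120 mm above the bench, and a rail 80 mm wide. The rail's tenon, 50 mm wide, stands 70 mm out of the near leg, upper side at 100 mm. The far leg is wedged already. Origin: at bench height under the near leg's outer face; x along the leg, +y along the rail to the far leg.
- leg: The near leg, fixed: 280 mm along x, 70 mm high, hand-planed to a thickness along y of 40 mm give or take 1.8, so that the rail's travel to shut is not known beforehand. Same origin and axes as the frame.
- slot (a point): The wedge slot's mouth in the tenon's upper side, 100 mm above the bench and 10 mm outside the leg's face. The slot is 23 mm wide along x and goes right through.
- glue: A white glue bottle with an orange cap, 56 mm across and 170 tall, standing; not part of the job.
- jar: An amber glass jar of screws with a steel lid, 68 mm across and 100 tall, standing; not part of the job.
- tape: A black tape measure, 66 x 38 x 62 mm tall, standing on the bench near the tenon; not part of the job.
- chisel: A wood chisel, about 230 mm long, lying; not part of the job.
- offcut: A plywood offcut, 110 x 140 x 20 mm, lying on the bench; not part of the job.
- disc: A round pine disc, 80 mm across and 22 thick, lying on the plywood offcut; not part of the job.
- block: A pine block, 70 x 45 x 45 mm, lying; not part of the job.
- rail: The rail with its tenon and the far leg, sliding together along y, with friction, drawn towards the near leg as the wedge goes down (8 mm of wedge for 1 mm of rail). Its shoulder stands 1.3 to 5.7 mm off the near leg's inner side at the start. Same axes as the frame; its origin lies 3 to 4 mm to +y of the frame's at the start, and within 2 mm of it when shut.

How it is judged (in metres and radians):
On the way, in this order (a step that is already met when the one before it is completed fails the run):
1. the mallet is taken up off the bench (height (world z) of mallet above 0.05 m and contact force between the fingers and mallet above 2 N), for 0.1 s.
2. the mallet, on the wedge, has driven it until the rail's shoulder bears on the leg (contact force between rail and leg above 3 N and contact force between mallet and wedge above 3 N).
At the end, for the whole second after the job is handed in: The rail's shoulder is shut against the leg and pressed on it with more than 3 N, the wedge stands upright in its slot (within 0.1 rad) and is jammed against the leg with more than 8 N, and the mallet stands still and upright on the bench, let go (contact force between rail and leg above 3 N and contact force between wedge and leg above 8 N and angle between each of wedge, mallet's own z axis and vertical below 0.1 rad and horizontal distance between wedge and slot below 0.012 m and height (world z) of mallet below 0.008 m and linear speed of mallet below 0.02 m/s); the robot touches nothing.
It fails at once if the mallet strikes or presses the wedge with more than 80 N (the tenon splits) (contact force between mallet and wedge above 80 N).
It fails at once if the gripper pushes the wedge with more than 5 N (contact force between the arm and wedge above 5 N).
It fails at once if the fingers push the wedge with more than 5 N (contact force between the fingers and wedge above 5 N).
It fails at once if another thing is moved by more than 30 mm (distance of any of glue, jar, tape, chisel, offcut, disc, block from where it was at the start of the episode above 0.03 m).
It also fails if it takes over 51 s, if anything falls off the work surface, if the arm or the gripper's body presses on something with over 40 N, if the wrist force passes 120 N, or if a joint passes its speed limit or range.

## Working session

There is one attempt and no reset: what is moved stays moved. The work goes in short steps, Python scripts to look and compute and a tool call to move; the robot and the scene stay as the last step left them, time stands still between calls to the robot, and variables do not carry over. Pictures are saved under pics/ and viewed, about 8 in all and at most 12, crops included, and the job is handed in when it is done.

Besides the shell and the picture viewer there is one more tool, called in YAML: its name, and indented under it one key for each argument. arm_command: Moves the arm, as the interface text tells. Shift numbers are shares of 0.08 m and turn numbers shares of 60 degrees, none past 1 either way. Its arguments: {"type":"object","properties":{"translation":{"type":"array"},"rotation":{"type":"array"},"grip":{"type":"array"}},"required":["translation","rotation","grip"]}

```bash
mkdir -p pics; cat > h.py <<'E'
import numpy as np, cv2
from rig import bot, eyes, models
def cap(n):
    return eyes.capture(n)
def ray(c,px):
    R=cv2.Rodrigues(np.array(c["rvec"],float))[0]; t=np.array(c["tvec"],float).ravel()
    u=cv2.undistortPoints(np.array([[px]],float),np.array(c["mtx"]),np.array(c["dist_coeffs"])).ravel()
    o=-R.T@t; d=R.T@np.array([u[0],u[1],1]); return o,d/np.linalg.norm(d)
def atz(c,px,z):
    o,d=ray(c,px); return o+d*(z-o[2])/d[2]
def tri(rs):
    A=sum(np.eye(3)-np.outer(d,d) for o,d in rs); b=sum((np.eye(3)-np.outer(d,d))@o for o,d in rs)
    p=np.linalg.solve(A,b); return p,[np.linalg.norm(np.cross(p-o,d)) for o,d in rs]
def proj(c,P):
    return cv2.projectPoints(np.array(P,float).reshape(-1,3),np.array(c["rvec"],float),np.array(c["tvec"],float),np.array(c["mtx"]),np.array(c["dist_coeffs"]))[0].reshape(-1,2)
E
python3 - <<'E'
from h import *
np.set_printoptions(precision=4,suppress=True)
C={n:cap(n) for n in("scene","top")}
for n in C: cv2.imwrite(f"pics/{n}0.png",C[n]["image"])
for th in["mallet_grip","mallet","wedge_head","wedge","slot","frame","glue","jar","tape","block"]:
    rs=[]
    for n in C:
        r=models.spot_point(n,th)[:2]
        for k in r: print(th,n,round(k["conf"],2),np.array(k["point"])*[640,400])
        if r: rs.append(ray(C[n],np.array(r[0]["point"])*[640,400]))
    if len(rs)==2: print("   ->",*tri(rs))
s=bot.read_state(); print(s["tcp_rot"],s["position"],s["force"],s["opening"],s["time_s"])
for n in C: print(n,ray(C[n],[320,200]))
E
```

```text
mallet_grip scene 0.72 [296.768 186.32 ]
mallet_grip top 0.67 [338.176 228.92 ]
   -> [ 0.5092 -0.2057  0.1269] [np.float64(0.0031450859988726002), np.float64(0.00314508599887265)]
mallet scene 0.95 [294.592 233.48 ]
mallet scene 0.16 [311.296 177.32 ]
mallet top 0.82 [338.88 232.52]
   -> [ 0.5102 -0.2147  0.0052] [np.float64(0.0007671092434230469), np.float64(0.0007671092434230439)]
wedge_head scene 0.85 [358.592 114.12 ]
wedge_head scene 0.35 [379.2 242.2]
wedge_head top 0.61 [207.68 221.48]
   -> [0.5122 0.0633 0.1907] [np.float64(0.002462607273825227), np.float64(0.0024626072738252233)]
wedge scene 0.6 [357.184 158.2  ]
wedge top 0.53 [220.416 228.52 ]
   -> [0.5125 0.073  0.0617] [np.float64(8.14919067817436e-05), np.float64(8.149190678175485e-05)]
slot scene 0.6 [357.312 145.8  ]
slot top 0.67 [215.424 229.08 ]
slot top 0.57 [338.496 229.2  ]
   -> [0.5081 0.0752 0.0965] [np.float64(0.0003268990339814634), np.float64(0.0003268990339815596)]
frame scene 0.73 [356.48 170.6 ]
frame scene 0.54 [381.824 242.92 ]
frame top 0.86 [222.016 230.2  ]
frame top 0.54 [225.28 231.48]
   -> 
[... 507 characters left out ...]
28531513741976)]
tape scene 0.84 [310.784 177.6  ]
tape top 0.97 [256.896 270.12 ]
tape top 0.18 [224.512 233.4  ]
   -> [ 0.4154 -0.0081  0.0076] [np.float64(0.0018334705055800527), np.float64(0.0018334705055800301)]
block scene 0.97 [381.696 245.52 ]
block top 0.7 [307.008 169.2  ]
   -> [ 0.6826 -0.1296 -0.0087] [np.float64(0.0032071787106208566), np.float64(0.0032071787106207413)]
[[-0.9641  0.      0.2656]
 [-0.2656 -0.     -0.9641]
 [-0.     -1.      0.    ]] [ 0.166  -0.6025  0.2446] [ 0.7355 -0.833   0.1193] 1.0013712972832427 1.1
scene (array([ 0.8761, -0.7072,  0.5528]), array([-0.419 ,  0.6856, -0.5953]))
top (array([ 0.4261, -0.169 ,  0.9404]), array([ 0.1765,  0.0026, -0.9843]))
```

```bash
ls pics
```

```text
scene0.png
top0.png
```

View pics/scene0.png

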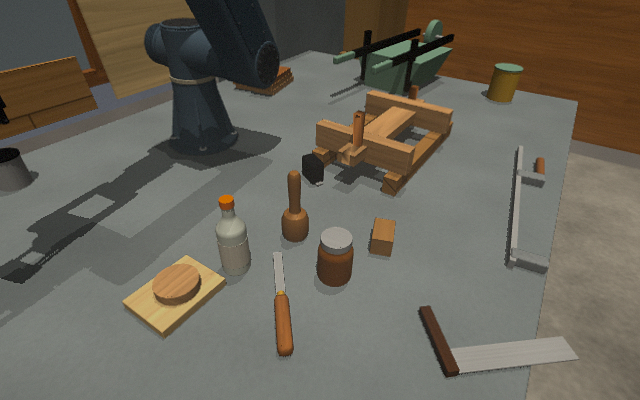

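View pics/top0.png

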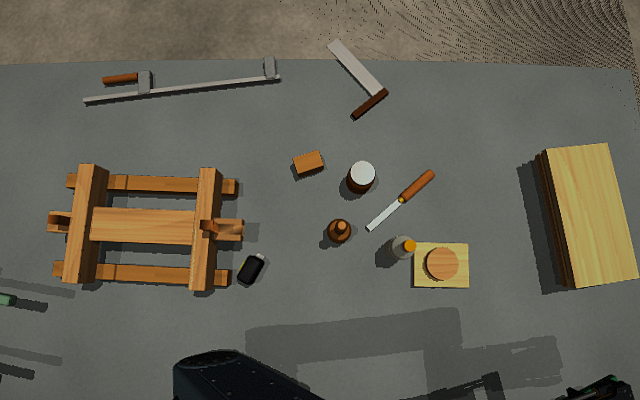

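Scene: the mallet stands at about (295,215) in scene and (340,230) in top. The wedge head is at about (358,114) in scene. The near leg runs from (211,168) to (203,290) in top. I'll check these estimates with overlays before moving.

```bash
python3 - <<'E'
from h import *
np.set_printoptions(precision=4,suppress=True)
C={n:cap(n) for n in("scene","top")}
print("leg ends",atz(C["top"],[211,168],.12),atz(C["top"],[203,290],.12))
ims=[]
P=[[.510,-.210,z] for z in(0,.128,.165)]+[[.512,.065,.19],[.512,.070,.19]]
for n,(x0,y0,w,h) in {"scene":(270,90,110,160),"top":(190,160,160,110)}.items():
    im=cv2.resize(C[n]["image"][y0:y0+h,x0:x0+w],None,fx=4 if n=="scene" else 4,fy=4,interpolation=cv2.INTER_CUBIC)
    im=im[:, :] 
    for p in proj(C[n],P):
        cv2.circle(im,tuple(int(v) for v in (p-[x0,y0]+.5)*4),3,(0,255,0),1)
    cv2.imwrite(f"pics/{n}1.png",im[:600])
E
```

```text
leg ends [0.6474 0.0866 0.12  ] [0.3711 0.0891 0.12  ]
```

View pics/scene1.png

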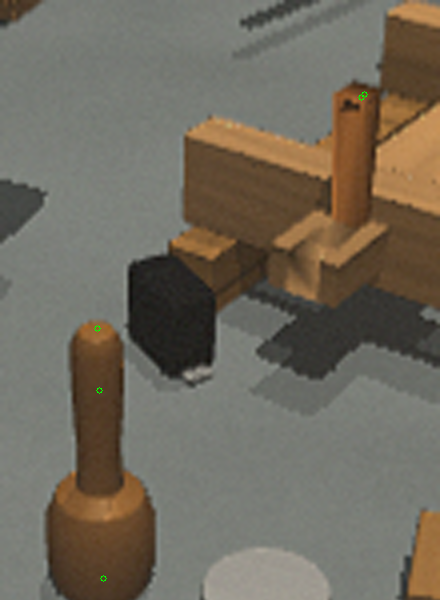

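View pics/top1.png

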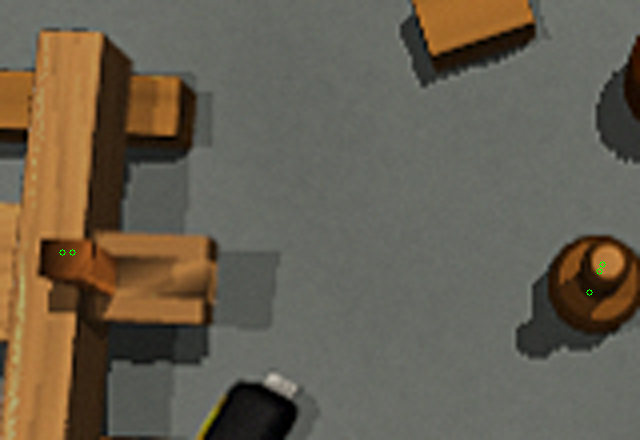

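The overlays agree: the mallet is at about (0.511,-0.212) and the wedge head at about (0.509,0.065,0.19). Moving over the mallet now.

arm_command:
  translation:
    - [-0.91,0,-0.6]
    - [-0.91,0,-0.6]
    - [-0.91,0,-0.6]
  rotation:
    - [0,0,0]
    - [0,0,0]
    - [0,0,0]
  grip: [-1,-1,-1]

```text
time_s: 1.5
position: [0.2259, -0.5324, 0.2443]
tcp_rot: [[-0.963, 0.001, 0.269], [-0.269, 0.005, -0.963], [-0.002, -1.0, -0.004]]
force: [-0.6, 0.7, -1.0]
opening: 1.003
```

arm_command:
  translation:
    - [-0.91,0,-0.6]
    - [-0.91,0,-0.6]
    - [-0.91,0,-0.6]
  rotation:
    - [0,0,0]
    - [0,0,0]
    - [0,0,0]
  grip: [-1,-1,-1]

```text
time_s: 1.8
position: [0.2828, -0.4677, 0.2445]
tcp_rot: [[-0.963, 0.0, 0.27], [-0.27, 0.003, -0.963], [-0.001, -1.0, -0.003]]
force: [-0.4, -0.1, -0.8]
opening: 1.002
```

arm_command:
  translation:
    - [-0.91,0,-0.6]
    - [-0.91,0,-0.6]
    - [-0.91,0,-0.6]
  rotation:
    - [0,0,0]
    - [0,0,0]
    - [0,0,0]
  grip: [-1,-1,-1]

```text
time_s: 2.1
position: [0.3399, -0.4032, 0.2446]
tcp_rot: [[-0.963, 0.0, 0.269], [-0.269, 0.001, -0.963], [-0.001, -1.0, -0.001]]
force: [-0.8, -1.1, 0.3]
opening: 0.999
```

arm_command:
  translation:
    - [-0.91,0,-0.6]
    - [-0.91,0,-0.6]
    - [-0.91,0,-0.6]
  rotation:
    - [0,0,0]
    - [0,0,0]
    - [0,0,0]
  grip: [-1,-1,-1]

```text
time_s: 2.4
position: [0.3973, -0.3386, 0.2447]
tcp_rot: [[-0.963, 0.001, 0.269], [-0.269, 0.0, -0.963], [-0.001, -1.0, -0.0]]
force: [-0.2, -0.8, 0.3]
opening: 1.0
```

arm_command:
  translation:
    - [-0.91,0,-0.6]
    - [-0.91,0,-0.6]
    - [-0.91,0,-0.6]
  rotation:
    - [0,0,0]
    - [0,0,0]
    - [0,0,0]
  grip: [-1,-1,-1]

```text
time_s: 2.7
position: [0.4549, -0.2737, 0.2447]
tcp_rot: [[-0.963, 0.001, 0.269], [-0.269, -0.001, -0.963], [-0.001, -1.0, 0.001]]
force: [-0.8, -0.4, 0.5]
opening: 1.004
```

arm_command:
  translation:
    - [-0.91,0,-0.6]
    - [-0.91,0,-0.6]
    - [-0.91,0,-0.6]
  rotation:
    - [0,0,0]
    - [0,0,0]
    - [0,0,0]
  grip: [-1,-1,-1]

```text
time_s: 3.0
position: [0.5126, -0.2086, 0.2447]
tcp_rot: [[-0.963, 0.002, 0.269], [-0.269, -0.001, -0.963], [-0.002, -1.0, 0.001]]
force: [-0.1, -0.3, -0.4]
opening: 0.999
```

arm_command:
  translation:
    - [0,0.7,0.03]
    - [0,0.7,0.03]
    - [0,0.7,0.03]
  rotation:
    - [0,0,0]
    - [0,0,0]
    - [0,0,0]
  grip: [-1,-1,-1]

```text
time_s: 3.3
position: [0.5095, -0.2124, 0.1872]
tcp_rot: [[-0.965, -0.004, 0.264], [-0.264, 0.002, -0.965], [0.003, -1.0, -0.003]]
force: [0.7, -0.8, 0.5]
opening: 0.998
```

```bash
python3 - <<'E'
from h import *
s=bot.read_state(); p=np.array(s["position"]); R=np.array(s["tcp_rot"]); print(p,s["force"])
o=[]
for n,(x0,y0) in {"scene":(220,120),"top":(260,150)}.items():
    c=cap(n); im=cv2.resize(c["image"][y0:y0+140,x0:x0+130],None,fx=3,fy=3,interpolation=cv2.INTER_CUBIC)
    for q in proj(c,[p,p+R[:,1]*.022]): cv2.circle(im,tuple(int(v) for v in (q-[x0,y0]+.5)*3),3,(0,255,0),1)
    o.append(im)
cv2.imwrite("pics/pre.png",np.hstack(o))
E
```

```text
[ 0.50953489 -0.21238339  0.18722496] [ 0.71582917 -0.82299613  0.48000698]
```

View pics/pre.png

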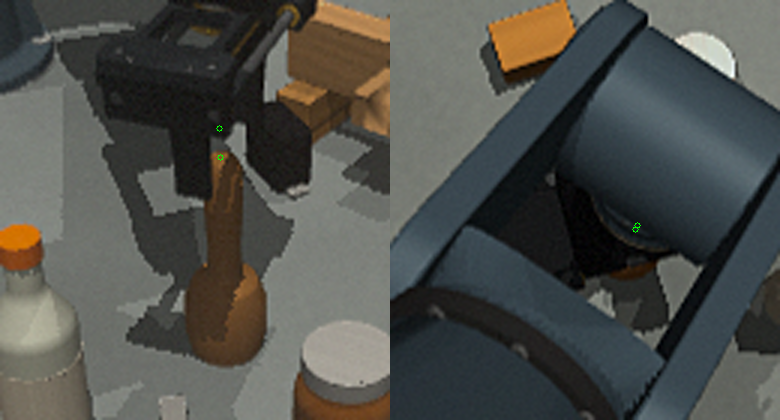

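The handle (at about (225,170) in the crop) stands between the fingers and lines up with the TCP overlay. Descending and gripping.

arm_command:
  translation:
    - [0,0.4,0]
    - [0,0.71,0]
    - [0,0.71,0]
    - [0,0.71,0]
    - [0,0.71,0]
  rotation:
    - [0,0,0]
    - [0,0,0]
    - [0,0,0]
    - [0,0,0]
    - [0,0,0]
  grip: [-1,-1,-1,-1,-1]

```text
time_s: 3.9
position: [0.5125, -0.2122, 0.1338]
tcp_rot: [[-0.964, 0.003, 0.265], [-0.265, -0.002, -0.964], [-0.003, -1.0, 0.003]]
force: [0.1, -0.1, 0.0]
opening: 1.002
```

arm_command:
  translation:
    - [0,0,0]
    - [0,0,0]
    - [0,0,0]
    - [0,0,0]
    - [0,0,0]
  rotation:
    - [0,0,0]
    - [0,0,0]
    - [0,0,0]
    - [0,0,0]
    - [0,0,0]
  grip: [1,1,1,1,1]

```text
time_s: 4.4
position: [0.5113, -0.2112, 0.1318]
tcp_rot: [[-0.964, 0.0, 0.266], [-0.266, -0.0, -0.964], [-0.0, -1.0, 0.0]]
force: [-0.3, 0.9, 0.8]
opening: 0.631
```

arm_command:
  translation:
    - [0,0,0]
    - [0,0,0]
    - [0,0,0]
    - [0,0,0]
    - [0,0,0]
  rotation:
    - [0,0,0]
    - [0,0,0]
    - [0,0,0]
    - [0,0,0]
    - [0,0,0]
  grip: [1,1,1,1,1]

```text
time_s: 4.9
position: [0.5113, -0.2113, 0.1316]
tcp_rot: [[-0.964, 0.0, 0.266], [-0.266, -0.0, -0.964], [0.0, -1.0, 0.0]]
force: [-0.6, 0.6, -0.5]
opening: 0.279
```

arm_command:
  translation:
    - [0,0,0]
    - [0,-0.1,0]
    - [0,-0.5,0]
    - [0,-0.9,0]
    - [0,-0.9,0]
  rotation:
    - [0,0,0]
    - [0,0,0]
    - [0,0,0]
    - [0,0,0]
    - [0,0,0]
  grip: [1,1,1,1,1]

```text
time_s: 5.4
position: [0.5137, -0.2126, 0.208]
tcp_rot: [[-0.964, 0.008, 0.266], [-0.266, -0.005, -0.964], [-0.006, -1.0, 0.007]]
force: [1.0, 0.0, -2.9]
opening: 0.28
```

arm_command:
  translation:
    - [0,-0.4,0]
    - [0,-0.8,0]
    - [0,-0.9,0]
    - [0,-0.9,0]
  rotation:
    - [0,0,0]
    - [0,0,0]
    - [0,0,0]
    - [0,0,0]
  grip: [1,1,1,1]

```text
time_s: 5.8
position: [0.5114, -0.2112, 0.276]
tcp_rot: [[-0.964, 0.001, 0.266], [-0.266, -0.001, -0.964], [-0.001, -1.0, 0.001]]
force: [0.1, 0.1, -3.7]
opening: 0.282
```

```bash
python3 - <<'E'
from h import *
s=bot.read_state(); p=np.array(s["position"]); print(p,s["force"],s["opening"])
c=cap("scene"); x0,y0=200,0
im=cv2.resize(c["image"][y0:y0+260,x0:x0+200],None,fx=2.3,fy=2.3,interpolation=cv2.INTER_CUBIC)
for q in proj(c,[p-[0,0,.131],p+[0,0,.034]]): cv2.circle(im,tuple(int(v) for v in (q-[x0,y0]+.5)*2.3),3,(0,255,0),1)
cv2.imwrite("pics/lift.png",im)
E
```

```text
[ 0.51140514 -0.2112229   0.27601897] [ 0.13326189  0.12559276 -3.72375036] 0.2823764464419631
```

View pics/lift.png

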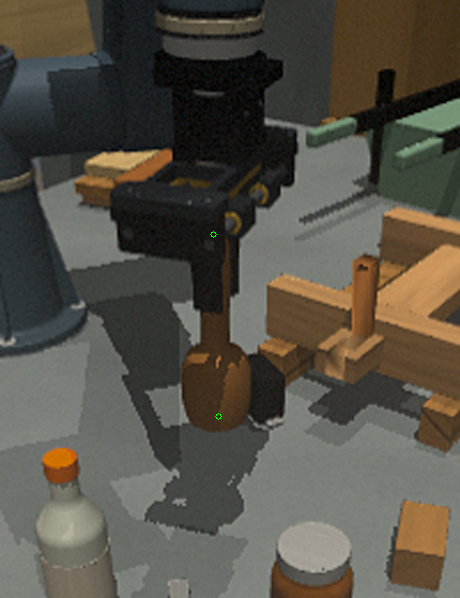

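The mallet is held upright: its head is at (215,390) in the crop with the bottom on the overlay. The measured weight of about 3.3 N fits. Raising it and moving over the wedge.

arm_command:
  translation:
    - [-0.1,-0.4,-0.4]
    - [-0.22,-0.9,-0.83]
    - [-0.22,-0.9,-0.83]
    - [-0.22,-0.9,-0.83]
  rotation:
    - [0,0,0]
    - [0,0,0]
    - [0,0,0]
    - [0,0,0]
  grip: [1,1,1,1]

```text
time_s: 6.25
position: [0.5102, -0.1417, 0.3467]
tcp_rot: [[-0.964, -0.001, 0.267], [-0.267, 0.0, -0.964], [0.001, -1.0, -0.0]]
force: [0.9, -1.2, -3.0]
opening: 0.284
```

arm_command:
  translation:
    - [-0.11,0,-0.4]
    - [-0.22,0,-0.83]
    - [-0.22,0,-0.83]
  rotation:
    - [0,0,0]
    - [0,0,0]
    - [0,0,0]
  grip: [1,1,1]

```text
time_s: 6.55
position: [0.5077, -0.0706, 0.3444]
tcp_rot: [[-0.963, -0.007, 0.268], [-0.268, 0.005, -0.963], [0.006, -1.0, -0.007]]
force: [0.1, -1.0, -3.2]
opening: 0.283
```

arm_command:
  translation:
    - [-0.11,0,-0.4]
    - [-0.22,0,-0.83]
    - [-0.22,0,-0.83]
  rotation:
    - [0,0,0]
    - [0,0,0]
    - [0,0,0]
  grip: [1,1,1]

```text
time_s: 6.85
position: [0.5076, -0.0026, 0.345]
tcp_rot: [[-0.963, -0.006, 0.268], [-0.268, 0.003, -0.963], [0.005, -1.0, -0.005]]
force: [-1.0, -1.0, -4.0]
opening: 0.281
```

arm_command:
  translation:
    - [-0.11,0,-0.4]
    - [-0.22,0,-0.83]
    - [-0.22,0,-0.83]
    - [-0.22,0,-0.83]
    - [-0.22,0,-0.83]
  rotation:
    - [0,0,0]
    - [0,0,0]
    - [0,0,0]
    - [0,0,0]
    - [0,0,0]
  grip: [1,1,1,1,1]

```text
time_s: 7.35
position: [0.5086, 0.062, 0.3465]
tcp_rot: [[-0.964, -0.002, 0.264], [-0.264, -0.001, -0.964], [0.002, -1.0, 0.0]]
force: [-0.3, -0.3, -3.0]
opening: 0.282
```

```bash
python3 - <<'E'
from h import *
s=bot.read_state(); p=np.array(s["position"]); print(p,s["force"],s["opening"])
o=[]
for n,(x0,y0,k) in {"scene":(300,0,3),"top":(150,150,3)}.items():
    c=cap(n); im=cv2.resize(c["image"][y0:y0+200,x0:x0+130],None,fx=k,fy=k,interpolation=cv2.INTER_CUBIC)
    for q in proj(c,[p-[0,0,.131],[.509,.065,.19]]): cv2.circle(im,tuple(int(v) for v in (q-[x0,y0]+.5)*k),3,(0,255,0),1)
    o.append(im)
cv2.imwrite("pics/over.png",np.hstack(o))
E
```

```text
[0.50859551 0.0620488  0.34654127] [-0.32981741 -0.30047749 -3.03962207] 0.2816087623624769
```

View pics/over.png

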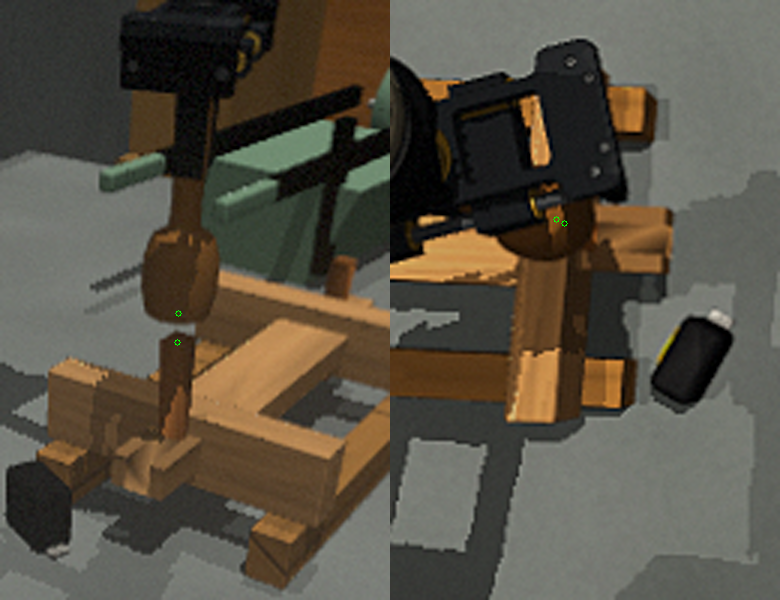

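The mallet head hangs over the wedge: its bottom is at (178,313) and the wedge head at (177,342) in the crop. Approaching, then pressing slowly.

arm_command:
  translation:
    - [0,0.1,-0.03]
    - [0,0.16,-0.03]
    - [0,0.2,-0.03]
    - [0,0.22,-0.03]
    - [0,0.24,-0.03]
  rotation:
    - [0,0,0]
    - [0,0,0]
    - [0,0,0]
    - [0,0,0]
    - [0,0,0]
  grip: [1,1,1,1,1]

```text
time_s: 7.95
position: [0.508, 0.0659, 0.3284]
tcp_rot: [[-0.964, 0.0, 0.266], [-0.266, -0.0, -0.964], [-0.0, -1.0, 0.0]]
force: [-0.2, -1.2, -2.8]
opening: 0.278
```

arm_command:
  translation:
    - [0,0.01,0]
    - [0,0.02,0]
    - [0,0.03,0]
    - [0,0.04,0]
    - [0,0.05,0]
  rotation:
    - [0,0,0]
    - [0,0,0]
    - [0,0,0]
    - [0,0,0]
    - [0,0,0]
  grip: [1,1,1,1,1]

```text
time_s: 8.45
position: [0.508, 0.0659, 0.3246]
tcp_rot: [[-0.964, 0.0, 0.266], [-0.266, -0.0, -0.964], [-0.0, -1.0, 0.0]]
force: [0.5, 0.2, -3.7]
opening: 0.284
```

arm_command:
  translation:
    - [0,0.01,0]
    - [0,0.02,0]
    - [0,0.03,0]
    - [0,0.04,0]
    - [0,0.05,0]
  rotation:
    - [0,0,0]
    - [0,0,0]
    - [0,0,0]
    - [0,0,0]
    - [0,0,0]
  grip: [1,1,1,1,1]

```text
time_s: 8.95
position: [0.5086, 0.0659, 0.3216]
tcp_rot: [[-0.964, 0.002, 0.266], [-0.266, -0.0, -0.964], [-0.002, -1.0, 0.001]]
force: [-0.3, 0.3, 4.4]
opening: 0.276
```

arm_command:
  translation:
    - [0,0.01,0]
    - [0,0.02,0]
    - [0,0.03,0]
    - [0,0.04,0]
    - [0,0.05,0]
  rotation:
    - [0,0,0]
    - [0,0,0]
    - [0,0,0]
    - [0,0,0]
    - [0,0,0]
  grip: [1,1,1,1,1]

```text
time_s: 9.45
position: [0.5083, 0.0659, 0.3167]
tcp_rot: [[-0.964, 0.001, 0.266], [-0.266, -0.0, -0.964], [-0.001, -1.0, 0.0]]
force: [-0.1, -0.8, 4.8]
opening: 0.28
```

arm_command:
  translation:
    - [0,0.01,0]
    - [0,0.02,0]
    - [0,0.03,0]
    - [0,0.04,0]
    - [0,0.05,0]
  rotation:
    - [0,0,0]
    - [0,0,0]
    - [0,0,0]
    - [0,0,0]
    - [0,0,0]
  grip: [1,1,1,1,1]

```text
time_s: 9.95
position: [0.5081, 0.0659, 0.3125]
tcp_rot: [[-0.964, 0.0, 0.266], [-0.266, -0.0, -0.964], [-0.0, -1.0, 0.0]]
force: [-1.2, -0.9, 3.9]
opening: 0.284
```

arm_command:
  translation:
    - [0,0.01,0]
    - [0,0.02,0]
    - [0,0.03,0]
    - [0,0.04,0]
    - [0,0.05,0]
  rotation:
    - [0,0,0]
    - [0,0,0]
    - [0,0,0]
    - [0,0,0]
    - [0,0,0]
  grip: [1,1,1,1,1]

```text
time_s: 10.45
position: [0.508, 0.0659, 0.3085]
tcp_rot: [[-0.964, -0.0, 0.266], [-0.266, -0.0, -0.964], [0.0, -1.0, 0.0]]
force: [-0.2, -1.0, 4.2]
opening: 0.282
```

arm_command:
  translation:
    - [0,0.006,0]
    - [0,0.012,0]
    - [0,0.018,0]
    - [0,0.024,0]
    - [0,0.03,0]
  rotation:
    - [0,0,0]
    - [0,0,0]
    - [0,0,0]
    - [0,0,0]
    - [0,0,0]
  grip: [1,1,1,1,1]

```text
time_s: 10.95
position: [0.508, 0.0659, 0.3061]
tcp_rot: [[-0.964, 0.0, 0.266], [-0.266, -0.0, -0.964], [0.0, -1.0, 0.0]]
force: [0.0, -0.2, 3.6]
opening: 0.284
```

arm_command:
  translation:
    - [0,0.006,0]
    - [0,0.012,0]
    - [0,0.018,0]
    - [0,0.024,0]
    - [0,0.03,0]
  rotation:
    - [0,0,0]
    - [0,0,0]
    - [0,0,0]
    - [0,0,0]
    - [0,0,0]
  grip: [1,1,1,1,1]

```text
time_s: 11.45
position: [0.508, 0.0659, 0.3037]
tcp_rot: [[-0.964, -0.0, 0.266], [-0.266, 0.0, -0.964], [0.0, -1.0, -0.0]]
force: [0.2, 0.6, 4.1]
opening: 0.28
```

arm_command:
  translation:
    - [0,0.006,0]
    - [0,0.012,0]
    - [0,0.018,0]
    - [0,0.024,0]
    - [0,0.03,0]
  rotation:
    - [0,0,0]
    - [0,0,0]
    - [0,0,0]
    - [0,0,0]
    - [0,0,0]
  grip: [1,1,1,1,1]

```text
time_s: 11.95
position: [0.508, 0.0659, 0.3013]
tcp_rot: [[-0.964, -0.0, 0.266], [-0.266, 0.0, -0.964], [0.0, -1.0, -0.0]]
force: [-0.4, -0.5, 4.5]
opening: 0.274
```

arm_command:
  translation:
    - [0,0.006,0]
    - [0,0.012,0]
    - [0,0.018,0]
    - [0,0.024,0]
    - [0,0.03,0]
  rotation:
    - [0,0,0]
    - [0,0,0]
    - [0,0,0]
    - [0,0,0]
    - [0,0,0]
  grip: [1,1,1,1,1]

```text
time_s: 12.45
position: [0.508, 0.0659, 0.2989]
tcp_rot: [[-0.964, -0.0, 0.266], [-0.266, -0.0, -0.964], [0.0, -1.0, -0.0]]
force: [0.2, -0.4, 4.8]
opening: 0.277
```

arm_command:
  translation:
    - [0,0.006,0]
    - [0,0.012,0]
    - [0,0.018,0]
    - [0,0.024,0]
    - [0,0.03,0]
  rotation:
    - [0,0,0]
    - [0,0,0]
    - [0,0,0]
    - [0,0,0]
    - [0,0,0]
  grip: [1,1,1,1,1]

```text
time_s: 12.95
position: [0.508, 0.0659, 0.2965]
tcp_rot: [[-0.964, 0.0, 0.266], [-0.266, 0.0, -0.964], [-0.0, -1.0, -0.0]]
force: [-0.2, -0.5, 3.8]
opening: 0.285
```

arm_command:
  translation:
    - [0,0.006,0]
    - [0,0.012,0]
    - [0,0.018,0]
    - [0,0.024,0]
    - [0,0.03,0]
  rotation:
    - [0,0,0]
    - [0,0,0]
    - [0,0,0]
    - [0,0,0]
    - [0,0,0]
  grip: [1,1,1,1,1]

```text
time_s: 13.45
position: [0.508, 0.0659, 0.2941]
tcp_rot: [[-0.964, -0.0, 0.266], [-0.266, 0.0, -0.964], [0.0, -1.0, -0.0]]
force: [-0.5, -0.3, 3.9]
opening: 0.28
```

arm_command:
  translation:
    - [0,0.006,0]
    - [0,0.012,0]
    - [0,0.018,0]
    - [0,0.024,0]
    - [0,0.03,0]
  rotation:
    - [0,0,0]
    - [0,0,0]
    - [0,0,0]
    - [0,0,0]
    - [0,0,0]
  grip: [1,1,1,1,1]

```text
time_s: 13.95
position: [0.508, 0.0659, 0.2917]
tcp_rot: [[-0.964, 0.0, 0.266], [-0.266, -0.0, -0.964], [0.0, -1.0, 0.0]]
force: [-0.4, -0.5, 4.4]
opening: 0.28
```

arm_command:
  translation:
    - [0,0.006,0]
    - [0,0.012,0]
    - [0,0.018,0]
    - [0,0.024,0]
    - [0,0.03,0]
  rotation:
    - [0,0,0]
    - [0,0,0]
    - [0,0,0]
    - [0,0,0]
    - [0,0,0]
  grip: [1,1,1,1,1]

```text
time_s: 14.45
position: [0.508, 0.0659, 0.2893]
tcp_rot: [[-0.964, -0.0, 0.266], [-0.266, 0.0, -0.964], [0.0, -1.0, -0.0]]
force: [0.4, -0.0, 3.1]
opening: 0.279
```

arm_command:
  translation:
    - [0,0.006,0]
    - [0,0.012,0]
    - [0,0.018,0]
    - [0,0.024,0]
    - [0,0.03,0]
  rotation:
    - [0,0,0]
    - [0,0,0]
    - [0,0,0]
    - [0,0,0]
    - [0,0,0]
  grip: [1,1,1,1,1]

```text
time_s: 14.95
position: [0.508, 0.0659, 0.2869]
tcp_rot: [[-0.964, -0.0, 0.266], [-0.266, 0.0, -0.964], [0.0, -1.0, -0.0]]
force: [-0.4, 0.2, 3.9]
opening: 0.281
```

arm_command:
  translation:
    - [0,0.006,0]
    - [0,0.012,0]
    - [0,0.018,0]
    - [0,0.024,0]
    - [0,0.03,0]
  rotation:
    - [0,0,0]
    - [0,0,0]
    - [0,0,0]
    - [0,0,0]
    - [0,0,0]
  grip: [1,1,1,1,1]

```text
time_s: 15.45
position: [0.508, 0.0659, 0.2845]
tcp_rot: [[-0.964, -0.0, 0.266], [-0.266, 0.0, -0.964], [0.0, -1.0, -0.0]]
force: [-0.6, -0.6, 3.6]
opening: 0.283
```

arm_command:
  translation:
    - [0,0.006,0]
    - [0,0.012,0]
    - [0,0.018,0]
    - [0,0.024,0]
    - [0,0.03,0]
  rotation:
    - [0,0,0]
    - [0,0,0]
    - [0,0,0]
    - [0,0,0]
    - [0,0,0]
  grip: [1,1,1,1,1]

```text
time_s: 15.95
position: [0.508, 0.0659, 0.2821]
tcp_rot: [[-0.964, -0.0, 0.266], [-0.266, 0.0, -0.964], [0.0, -1.0, -0.0]]
force: [-0.6, -0.2, 3.9]
opening: 0.281
```

arm_command:
  translation:
    - [0,0.006,0]
    - [0,0.012,0]
    - [0,0.018,0]
    - [0,0.024,0]
    - [0,0.03,0]
  rotation:
    - [0,0,0]
    - [0,0,0]
    - [0,0,0]
    - [0,0,0]
    - [0,0,0]
  grip: [1,1,1,1,1]

```text
time_s: 16.45
position: [0.5085, 0.0659, 0.2818]
tcp_rot: [[-0.964, 0.002, 0.266], [-0.266, -0.0, -0.964], [-0.002, -1.0, 0.001]]
force: [-1.6, 0.0, 17.0]
opening: 0.285
```

```bash
python3 - <<'E'
from h import *
s=bot.read_state(); p=np.array(s["position"]); print(p,s["force"],s["opening"])
c=cap("scene"); x0,y0=280,30
im=cv2.resize(c["image"][y0:y0+170,x0:x0+160],None,fx=3.5,fy=3.5,interpolation=cv2.INTER_CUBIC)
for q in proj(c,[p-[0,0,.131],p+[0,0,.034]]): cv2.circle(im,tuple(int(v) for v in (q-[x0,y0]+.5)*3.5),3,(0,255,0),1)
cv2.imwrite("pics/press.png",im)
E
```

```text
[0.50845658 0.06591537 0.28175406] [-1.55271334  0.02928352 17.03104329] 0.2847189815916256
```

View pics/press.png

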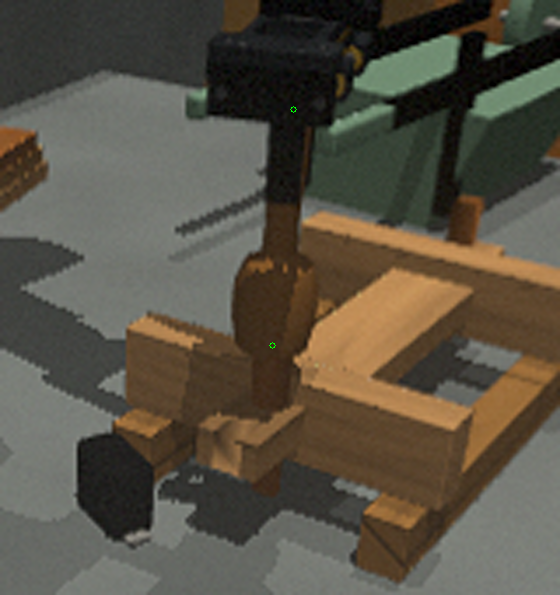

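The wedge is driven, with its tip showing below the tenon at (268,480) and the mallet on its head. Force has risen steeply to about 20 N with almost no travel, which means the shoulder is shut. I'll add a little margin.

arm_command:
  translation:
    - [0,0.006,0]
    - [0,0.012,0]
    - [0,0.015,0]
    - [0,0.015,0]
    - [0,0.015,0]
  rotation:
    - [0,0,0]
    - [0,0,0]
    - [0,0,0]
    - [0,0,0]
    - [0,0,0]
  grip: [1,1,1,1,1]

```text
time_s: 17.0
position: [0.5086, 0.0659, 0.2816]
tcp_rot: [[-0.964, 0.003, 0.266], [-0.266, -0.0, -0.964], [-0.003, -1.0, 0.001]]
force: [-3.1, 0.1, 19.7]
opening: 0.28
```

arm_command:
  translation:
    - [0,0.01,0]
    - [0,0.02,0]
    - [0,0.02,0]
    - [0,0.02,0]
    - [0,0.02,0]
  rotation:
    - [0,0,0]
    - [0,0,0]
    - [0,0,0]
    - [0,0,0]
    - [0,0,0]
  grip: [1,1,1,1,1]

```text
time_s: 17.5
position: [0.5092, 0.0659, 0.2814]
tcp_rot: [[-0.964, 0.005, 0.266], [-0.266, -0.0, -0.964], [-0.005, -1.0, 0.002]]
force: [-4.5, -0.2, 26.4]
opening: 0.281
```

About 30 N was taken with no slip, so the wedge is tight. Lifting off and returning the mallet to its original spot.

arm_command:
  translation:
    - [0,-0.05,0]
    - [0,-0.2,0]
    - [0,-0.6,0]
    - [0,-0.88,0]
    - [0,-0.88,0]
  rotation:
    - [0,0,0]
    - [0,0,0]
    - [0,0,0]
    - [0,0,0]
    - [0,0,0]
  grip: [1,1,1,1,1]

```text
time_s: 18.0
position: [0.5094, 0.0659, 0.3495]
tcp_rot: [[-0.964, 0.005, 0.266], [-0.266, -0.0, -0.964], [-0.005, -1.0, 0.002]]
force: [0.5, -0.4, -3.4]
opening: 0.283
```

arm_command:
  translation:
    - [0.11,0,0.4]
    - [0.22,0,0.84]
    - [0.22,0,0.84]
  rotation:
    - [0,0,0]
    - [0,0,0]
    - [0,0,0]
  grip: [1,1,1]

```text
time_s: 18.3
position: [0.5082, -0.007, 0.3451]
tcp_rot: [[-0.965, -0.004, 0.262], [-0.262, -0.002, -0.965], [0.004, -1.0, 0.001]]
force: [0.7, 0.9, -2.8]
opening: 0.281
```

arm_command:
  translation:
    - [0.11,0,0.4]
    - [0.22,0,0.84]
    - [0.22,0,0.84]
  rotation:
    - [0,0,0]
    - [0,0,0]
    - [0,0,0]
  grip: [1,1,1]

```text
time_s: 18.6
position: [0.5095, -0.0763, 0.3453]
tcp_rot: [[-0.965, -0.003, 0.262], [-0.262, -0.001, -0.965], [0.003, -1.0, 0.0]]
force: [-0.5, 0.8, -2.1]
opening: 0.28
```

arm_command:
  translation:
    - [0.11,0,0.4]
    - [0.22,0,0.84]
    - [0.22,0,0.84]
  rotation:
    - [0,0,0]
    - [0,0,0]
    - [0,0,0]
  grip: [1,1,1]

```text
time_s: 18.9
position: [0.5107, -0.1455, 0.3456]
tcp_rot: [[-0.965, -0.002, 0.262], [-0.262, -0.001, -0.965], [0.002, -1.0, 0.001]]
force: [0.2, 0.3, -2.8]
opening: 0.282
```

arm_command:
  translation:
    - [0.11,0,0.4]
    - [0.22,0,0.83]
    - [0.22,0.3,0.83]
    - [0.22,0.8,0.83]
    - [0.22,0.9,0.83]
  rotation:
    - [0,0,0]
    - [0,0,0]
    - [0,0,0]
    - [0,0,0]
    - [0,0,0]
  grip: [1,1,1,1,1]

```text
time_s: 19.4
position: [0.5078, -0.2079, 0.2699]
tcp_rot: [[-0.964, -0.011, 0.265], [-0.265, 0.008, -0.964], [0.008, -1.0, -0.011]]
force: [-0.4, 0.5, -3.9]
opening: 0.283
```

arm_command:
  translation:
    - [0,0.4,0]
    - [0,0.7,0]
    - [0,0.9,0]
    - [0,0.95,0]
    - [0,0.95,0]
  rotation:
    - [0,0,0]
    - [0,0,0]
    - [0,0,0]
    - [0,0,0]
    - [0,0,0]
  grip: [1,1,1,1,1]

```text
time_s: 19.9
position: [0.5114, -0.2103, 0.1991]
tcp_rot: [[-0.964, -0.001, 0.266], [-0.266, 0.001, -0.964], [0.001, -1.0, -0.001]]
force: [-0.1, -0.1, -3.2]
opening: 0.276
```

arm_command:
  translation:
    - [0,0.3,0]
    - [0,0.55,0]
    - [0,0.7,0]
    - [0,0.75,0]
    - [0,0.78,0]
  rotation:
    - [0,0,0]
    - [0,0,0]
    - [0,0,0]
    - [0,0,0]
    - [0,0,0]
  grip: [1,1,1,1,1]

```text
time_s: 20.4
position: [0.5119, -0.2114, 0.1375]
tcp_rot: [[-0.964, 0.001, 0.266], [-0.266, -0.001, -0.964], [-0.001, -1.0, 0.001]]
force: [0.4, 0.1, -2.9]
opening: 0.278
```

arm_command:
  translation:
    - [0,0.01,0]
    - [0,0.02,0]
    - [0,0.03,0]
    - [0,0.035,0]
    - [0,0.04,0]
  rotation:
    - [0,0,0]
    - [0,0,0]
    - [0,0,0]
    - [0,0,0]
    - [0,0,0]
  grip: [1,1,1,1,1]

```text
time_s: 20.9
position: [0.5113, -0.2112, 0.1339]
tcp_rot: [[-0.964, 0.0, 0.266], [-0.266, -0.0, -0.964], [-0.0, -1.0, 0.0]]
force: [-0.2, 0.2, -3.3]
opening: 0.284
```

arm_command:
  translation:
    - [0,0.005,0]
    - [0,0.01,0]
    - [0,0.015,0]
    - [0,0.02,0]
    - [0,0.025,0]
  rotation:
    - [0,0,0]
    - [0,0,0]
    - [0,0,0]
    - [0,0,0]
    - [0,0,0]
  grip: [1,1,1,1,1]

```text
time_s: 21.4
position: [0.5113, -0.2112, 0.1317]
tcp_rot: [[-0.964, -0.0, 0.266], [-0.266, 0.0, -0.964], [0.0, -1.0, -0.0]]
force: [0.2, 0.2, -3.0]
opening: 0.283
```

arm_command:
  translation:
    - [0,0.005,0]
    - [0,0.01,0]
    - [0,0.015,0]
    - [0,0.015,0]
  rotation:
    - [0,0,0]
    - [0,0,0]
    - [0,0,0]
    - [0,0,0]
  grip: [1,1,1,1]

```text
time_s: 21.8
position: [0.5113, -0.2113, 0.1316]
tcp_rot: [[-0.964, 0.0, 0.266], [-0.266, -0.0, -0.964], [-0.0, -1.0, 0.0]]
force: [-1.4, 1.5, 6.3]
opening: 0.28
```

The mallet is on the bench at the original height (force +6 N). Releasing and backing straight up.

arm_command:
  translation:
    - [0,-0.008,0]
    - [0,-0.008,0]
    - [0,-0.008,0]
    - [0,-0.008,0]
    - [0,-0.008,0]
  rotation:
    - [0,0,0]
    - [0,0,0]
    - [0,0,0]
    - [0,0,0]
    - [0,0,0]
  grip: [1,0.1,0,-1,-1]

```text
time_s: 22.3
position: [0.5114, -0.2113, 0.1311]
tcp_rot: [[-0.964, 0.0, 0.266], [-0.266, -0.0, -0.964], [-0.0, -1.0, 0.0]]
force: [0.9, -0.3, 0.1]
opening: 0.561
```

arm_command:
  translation:
    - [0,0,0]
    - [0,0,0]
    - [0,0,0]
    - [0,0,0]
    - [0,0,0]
  rotation:
    - [0,0,0]
    - [0,0,0]
    - [0,0,0]
    - [0,0,0]
    - [0,0,0]
  grip: [-1,-1,-1,-1,-1]

```text
time_s: 22.8
position: [0.5113, -0.2112, 0.1312]
tcp_rot: [[-0.964, -0.0, 0.266], [-0.266, 0.0, -0.964], [0.0, -1.0, -0.0]]
force: [0.1, 0.1, 0.6]
opening: 0.967
```

arm_command:
  translation:
    - [0,-0.2,0]
    - [0,-0.6,0]
    - [0,-0.9,0]
    - [0,-0.9,0]
    - [0,-0.9,0]
  rotation:
    - [0,0,0]
    - [0,0,0]
    - [0,0,0]
    - [0,0,0]
    - [0,0,0]
  grip: [-1,-1,-1,-1,-1]

```text
time_s: 23.3
position: [0.5112, -0.2111, 0.2034]
tcp_rot: [[-0.964, 0.001, 0.266], [-0.266, -0.0, -0.964], [-0.0, -1.0, 0.001]]
force: [-0.5, -0.3, -0.4]
opening: 1.0
```

arm_command:
  translation:
    - [0,-0.4,0]
    - [0,-0.8,0]
    - [0,-0.8,0]
    - [0,-0.8,0]
  rotation:
    - [0,0,0]
    - [0,0,0]
    - [0,0,0]
    - [0,0,0]
  grip: [-1,-1,-1,-1]

```text
time_s: 23.7
position: [0.5108, -0.2109, 0.2663]
tcp_rot: [[-0.964, -0.001, 0.266], [-0.266, 0.001, -0.964], [0.001, -1.0, -0.001]]
force: [0.1, 0.2, -0.4]
opening: 1.0
```

```bash
python3 - <<'E'
from h import *
s=bot.read_state(); print(s["time_s"],s["position"],s["force"],s["opening"])
c=cap("scene"); cv2.imwrite("pics/end.png",cv2.resize(c["image"][70:320,120:460],None,fx=2.3,fy=2.3,interpolation=cv2.INTER_CUBIC))
E
```

```text
23.7 [ 0.51081471 -0.21087635  0.2663438 ] [ 0.14816968  0.19698606 -0.39683389] 1.0004572856979197
```

View pics/end.png

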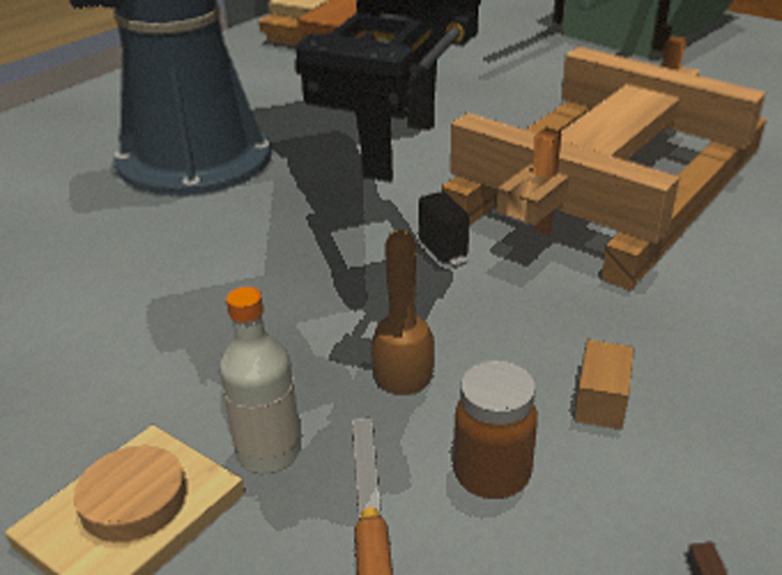

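The mallet stands upright and free at (402,330), the wedge is upright and deep in its slot at (546,155), and the other things look undisturbed. Handing in.

```bash
python3 -c "
from rig import bot
print(bot.hand_in()); print(bot.read_state()['time_s'])"
```

```text
the job is handed in; nothing more can be done
None
the job is handed in; nothing more can be done
```

I drove the wedge home with the mallet and stood the mallet back on the bench, then handed the job in at about 24 s of the 51 s allowed. No verdict came back.

- **Pressing:** I took the mallet by its handle and pressed the wedge down about 40 mm. It slid under about 7–8 N, then the force climbed steeply. I stopped at about 30 N on the wedge, well under the 80 N limit; the gripper never touched it.
- **Mallet:** I set it back where it came from. It touched the bench at its original height, which suggests it had not slipped in the grip. I then released it and raised the gripper clear.
- **Last checks:** The final picture showed the mallet and wedge upright and the other things apparently where they were. The wrist force was about zero with the gripper open.
- **Not measured:** I took the shoulder as shut from the steep force rise. I did not measure the rail-to-leg force, the wedge-to-leg force or the positions of the other things directly. No check failed or disagreed.

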